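# Nip a folded hinge in the vise and clip its leaves shut

## Robot

A 6-joint arm with a two-finger parallel gripper is mounted at the origin on the work surface. World frame = base frame: x ahead of the robot, y to its left, z up, the work surface at z = 0. Lengths are in m, angles in rad, forces in N, time in s.
With the tool pointing down it reaches from about 0.375 to 0.975 m from the base axis. Payload 3.8 kg.
Tool frame: the origin (TCP) lies on the mounting face of the last link; the fingertips stand 173 mm ahead of it and the grasp point (between the pads) lies 155 mm ahead of it; z points along the fingers, y is the line along which they close (so a half turn about z gives the same grasp; the last joint's range is limited). The gripper opens to 85 mm and grips with 20 to 120 N. Pads are 22 mm wide; open, the fingers measure 114 mm over their backs; the gripper's body (76 mm by 85 mm) begins 54 mm behind the grasp point. The pads swing forward as they close: fully open they stand 13 mm farther back than shut.
Start: joints at [1.266, 0.264, 1.604, -0, 1.274, -0.037], TCP at [0.179, 0.651, 0.405] pointing down, gripper open.
Joint ranges: [-2.63, 2.63], [-0.94, 2.18], [0.31, 2.57], [-1.31, 4.45], [0, 2.66], [-2.55, 2.55]. Speed limits (rad/s): [2.57, 2.57, 3.14, 3.14, 3.14, 3.14].

## Interface

Orientations are given as a rotation vector (axis times angle).
In Python, from workcell import bot gives the robot as it stands.
- The arm moves only by the tool drive_tool, never from a script. Its argument "increments" is a list of rows, each an object with "delta_pos": the shift along the tool's x, y, z in mm, a list of three; "turn": the turn about the tool's z in rad; "jaw": the opening, from -1 (shut) to 1 (fully open). A call has 1 to 8 rows; each row shifts and turns the commanded pose from where the row before left it, along the tool's axes as they then stand; what a row does not reach is not made up. A row lasts 1/12 s, in which the tool goes at most 41.7 mm and 7.16 degrees, less where a joint would pass 70% of its speed; a pose out of reach is approached as far as the arm can. A call is refused whole if a number of a shift passes 41.7 or a number of a turn 0.125, either way. A call with a gripper value outside its range is refused whole. The fingers move at their own pace and stop on an object; "grip_force" is the grip in N (left out, the last holds). Time passes only in rows, so rows that do not move let the fingers close. It gives the time, the measured TCP pose, the force, the opening and the grip force at its end, in the units of the state.
- bot.read_state(): the state, without advancing time (a new reading comes with each control period).
- bot.read_camera(name): name is "scene" or "top" or "wrist"; returns a dict with "pixels" (480x640x3 uint8, red, green, blue), "fovy" (degrees; the focal length in pixels is half the picture's height over the tangent of half this angle, whatever the lens; pixels are square), "cx", "cy" (the principal point, pixels), "camera_from_world" (4x4, takes a point from world to camera coordinates); the wrist camera has in their place "hand_eye" (4x4, takes a point from camera to tool coordinates, whose origin is the TCP and whose axes are the flange's). Camera axes: x right, y down, z forward; pixel columns grow to the right and rows downward; lengths in m; the calibration is good to about 2 mm. A picture is of the moment at which its call begins: read the wrist's pose just before it. There is no depth.
- bot.finish_job(): hands the job in; it is judged then, once.
The state is a dict: "time": time; "q": joint angles; "joint_vel": joint speeds; "joint_torque": joint torques, N m; "tool_pos": TCP position; "tcp_rot": TCP orientation; "wrist_force": force on the tool from outside, world axes, zero at the start; "torque": the same for the moment, N m; "width": opening from 0.0 (shut) to 1.0 (fully open); "grip_force": force on a finger pad.
Only numpy, scipy, OpenCV 4.12 (cv2) and the standard library are available. Lean on these libraries where they do the work, as an engineer would, in place of code of your own. Each camera call takes 0.05 s, during which the arm holds its last target. There are 200 camera calls.

## Task

The folded brass piano hinge is to be drilled through both leaves at once: first push the vise's sliding jaw up until it nips the hinge against the fixed jaw. Then squeeze the spring clip off the drawer's rim and release it on the hinge's top edge, about the middle of its length, pushed well down so that it pinches both leaves together. Leave the hinge standing upright in the vise, and do not shift the other things on the bench.

Things in the scene. Friction and masses are not known exactly. Their poses are not given: they have to be found in the camera images.
- vise: Dark cast iron swivel vise, clamped to the bench's far lip. Origin on the bench top at its swivel axis, z up; x is the jaw's closing direction, from the sliding jaw (nearer the robot) to the fixed jaw. Flat bed at z = 40 mm, 56 mm wide in y, from x = -90 to +9 mm. The fixed jaw's gripping face is at x = +6 mm; jaws are 66 mm wide in y and their tops are at z = 68 mm.
- jaw (a joint): Travel of the sliding jaw in m along the vise's +x: the gap between the jaw faces is 0.036 minus this value, so the jaw touches the 6 mm hinge, itself against the fixed jaw, at 0.030. It slides with about 4 N of friction and stays where it is left.
- jaw_back (a point): Centre of the sliding jaw's flat back (outer) face, the one to push: 58 mm above the bench, 10 mm below the jaw's top; the face is 66 mm wide and reaches down to the bed at 41 mm. The jaw is 26 mm thick from this face to its gripping face.
- hinge: Brass piano hinge offcut folded shut, a loose upright plate standing on its knuckle on the vise's bed between the jaws: 6 mm thick (x), 110 mm long (y), 62 mm tall (z). Origin at the centre of its underside, z up; its free top edge (both leaves) is at z = 62 mm.
- drawer: Open wooden drawer box resting on the bench, fixed, 140 mm (x) by 200 mm (y) by 60 mm high, walls 6 mm thick, padlocks and hinges lying inside below the rim. Origin at the centre of its underside. The clip sits on the middle stretch of the wall at x = -67 mm, the one towards the robot.
- clip: 80 g steel spring clip, like a strong clothes peg, on the drawer's rim: jaws down, handles up. Origin on the pivot axis; y along it, x from jaw to jaw, z up. Right down, the 5 mm radius barrel rests on the edge: origin 5 mm above it. Jaws 20 mm wide reach to z = -26 mm. Flat handles, 20 mm wide, slope apart from z = 2 to 50 mm, tops 58 mm over the outsides at rest. The frame turns with one half.
- clip_arm (a joint): Angle between the clip's halves in rad: 0 = jaws parallel, 6 mm apart (on the rim or the hinge), -0.2 = quite shut, 0.75 = handles squeezed right in: parallel, 17 mm over the outsides, jaws gaping 25 mm at the tips, each half turned by half the angle. Squeezing takes 5 to 13 N.
- padbolt: Bystander: rusty padbolt on a 100 x 34 mm plate, lying flat; origin at the underside.
- stay: Bystander: chrome window stay, a flat bar 200 x 12 x 4 mm; origin at the underside's centre.
- dropbolt: Bystander: galvanised drop bolt, a 160 mm rod 12 mm thick with a bent end on two small plates; origin at the underside.
- escutcheon: Bystander: brass escutcheon plate 36 x 80 x 4 mm with a keyhole; origin at the underside's centre.
- oil_tin: Bystander: green oil tin, 56 mm in diameter, 75 mm high, standing; origin at the underside's centre.
Not all that is in view belongs to the job. Leave any blue look-alike of the hinge alone.

How it is judged:
By the outcome, as a careful person would: the job done as asked, in the order asked, and still so for the second after the job is handed in, with the robot touching nothing.
It also fails if it takes over 51 s, if anything falls off the work surface, if the arm or the gripper's body presses on something with over 40 N, if the wrist force passes 120 N, or if a joint passes its speed limit or range.

## Working session

There is one attempt and no reset: what is moved stays moved. The work goes in short steps, Python scripts to look and compute and a tool call to move; the robot and the scene stay as the last step left them, time stands still between calls to the robot, and variables do not carry over. Pictures are saved under pics/ and viewed, at most 11 in all, crops included, and the job is handed in when it is done.

Besides the shell and the picture viewer there is one more tool, called after ">>>" in YAML: its name, and indented under it one key for each argument. drive_tool: Moves the arm, as the interface text tells. Its arguments: {"type":"object","properties":{"increments":{"type":"array"},"grip_force":{"type":"number"}},"required":["increments"]}

```bash
mkdir -p pics; cat > h.py <<'E'
import numpy as np, cv2, pickle
from workcell import bot
from scipy.spatial.transform import Rotation as R
def snap(n,f):
    s=bot.read_state(); c=bot.read_camera(n); im=c["pixels"][:,:,::-1].copy()
    T=c.get("camera_from_world")
    if T is None:
        W=np.eye(4); W[:3,:3]=R.from_rotvec(s["tool_pos"]*0+np.array(s["tcp_rot"])).as_matrix() if isinstance(s["tool_pos"],np.ndarray) else R.from_rotvec(s["tcp_rot"]).as_matrix()
        W[:3,3]=s["tool_pos"]; T=np.linalg.inv(W@np.array(c["hand_eye"]))
    d=dict(T=np.array(T),f=240/np.tan(np.radians(c["fovy"])/2),cx=c["cx"],cy=c["cy"],im=im)
    pickle.dump(d,open(f"pics/{f}.pkl","wb")); cv2.imwrite(f"pics/{f}.png",im); return d
def load(f): return pickle.load(open(f"pics/{f}.pkl","rb"))
def ray(d,u,v):
    Ti=np.linalg.inv(d["T"]); r=Ti[:3,:3]@np.array([(u-d["cx"])/d["f"],(v-d["cy"])/d["f"],1]); return Ti[:3,3],r/np.linalg.norm(r)
def atz(d,u,v,z):
    o,r=ray(d,u,v); return o+r*(z-o[2])/r[2]
def tri(*obs):
    A=np.zeros((3,3));b=np.zeros(3)
    for d,u,v in obs:
        o,r=ray(d,u,v);P=np.eye(3)-np.outer(r,r);A+=P;b+=P@o
    p=np.linalg.solve(A,b)
    return p,[np.linalg.norm((np.eye(3)-np.outer(r,r))@(p-o)) for o,r in [ray(*q) for q in obs]]
def proj(d,p):
    q=d["T"][:3,:3]@np.array(p)+d["T"][:3,3]; return d["f"]*q[0]/q[2]+d["cx"],d["f"]*q[1]/q[2]+d["cy"]
E
python3 - <<'E'
from h import *
for n in("scene","top","wrist"):
    d=snap(n,n+"0"); print(n,d["f"],d["cx"],d["cy"],np.linalg.inv(d["T"]).round(3).tolist())
s=bot.read_state();print(s)
a=np.hstack([load("scene0")["im"],load("top0")["im"]]); cv2.imwrite("pics/x.png",a)
E
```

```text
scene 510.894293717239 320.0123215152399 237.95995354399318 [[-0.409, 0.562, -0.719, 1.183], [0.912, 0.249, -0.325, 0.251], [-0.004, -0.789, -0.615, 0.637], [0.0, 0.0, 0.0, 1.0]]
top 577.9602340919107 315.7008353370969 235.39916181561134 [[-0.019, -0.975, 0.22, 0.228], [-1.0, 0.02, 0.0, -0.066], [-0.004, -0.22, -0.976, 1.38], [0.0, 0.0, 0.0, 1.0]]
wrist 370.7280052599626 322.7757733615367 238.4657662206213 [[0.265, 0.928, 0.262, 0.111], [0.964, -0.255, -0.074, 0.669], [-0.002, 0.272, -0.962, 0.373], [0.0, 0.0, 0.0, 1.0]]
{'time': 0.15, 'q': array([ 1.26608969e+00,  2.64601387e-01,  1.60504939e+00,  9.87886706e-06,
        1.27371916e+00, -3.68849111e-02]), 'joint_vel': array([ 0.00152373, -0.00252125, -0.00507516,  0.00124187,  0.00042426,
       -0.00092277]), 'joint_torque': array([-9.22964973e-04, -5.15912426e+01, -3.67956984e+01, -8.79006257e-05,
        8.05732619e-03, -1.51625699e-05]), 'tool_pos': array([0.17853887, 0.65069149, 0.40363931]), 'tcp_rot': array([-4.19399965e-01, -3.11315662e+00,  2.74833423e-03]), 'wrist_force': array([-0.07357519, -0.08490758, -0.31679062]), 'torque': array([-0.03375334,  0.00828409,  0.0048749 ]), 'grip_force': 0.0, 'width': 0.9990062342802063}
```

View pics/scene0.png

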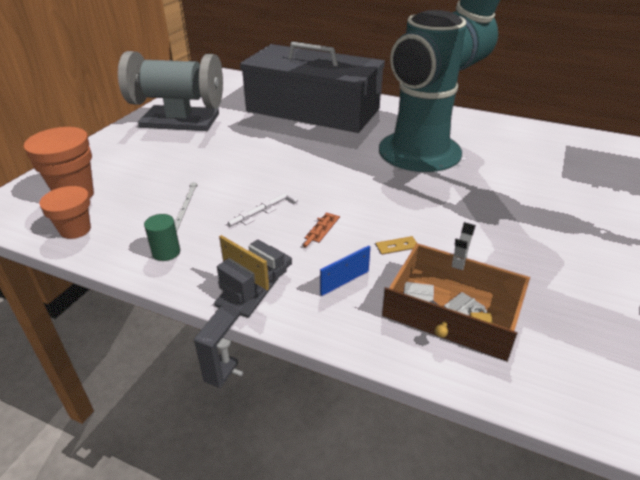

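View pics/top0.png

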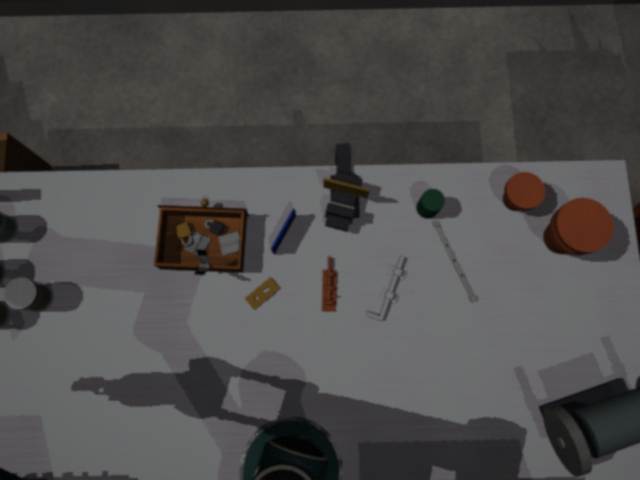

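The scene view shows the vise and brass hinge near (250,268), the clip on the drawer's near wall at (463,246), and the blue decoy at (345,270). In the top view the vise is at (345,195) and the clip at (203,258). I'll enlarge these.

```bash
python3 - <<'E'
from h import *
s=load("scene0")["im"];t=load("top0")["im"]
def crop(im,x,y,w,h): return cv2.resize(cv2.convertScaleAbs(im[y:y+h,x:x+w],alpha=1.3),(400,300),interpolation=cv2.INTER_CUBIC)
o=np.vstack([np.hstack([crop(s,205,225,100,75),crop(s,415,210,100,75)]),np.hstack([crop(t,305,160,80,60),crop(t,160,220,80,60)])])
cv2.imwrite("pics/c1.png",o)
E
```

```text
(no output)
```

View pics/c1.png

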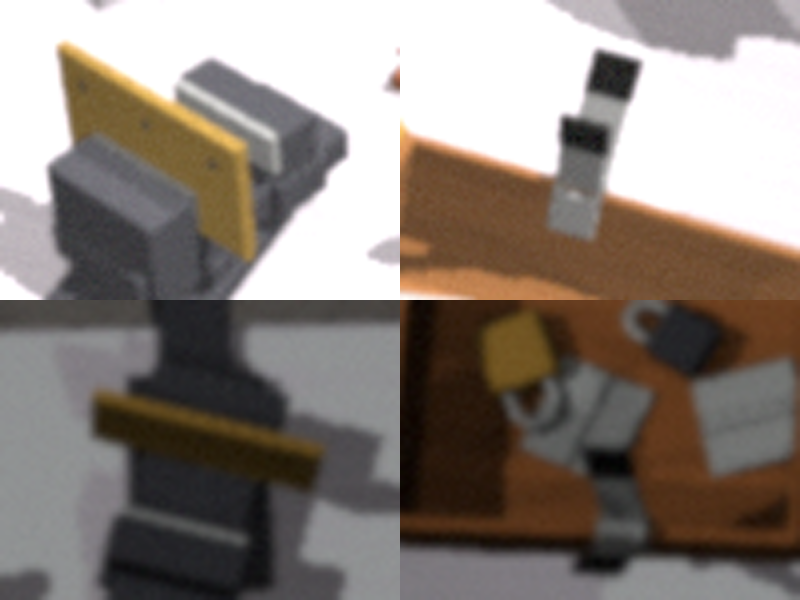

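```bash
python3 - <<'E'
from h import *
s=load("scene0");t=load("top0")
S=lambda x,y:(s,205+x/4,225+y/4); S2=lambda x,y:(s,415+(x-400)/4,210+y/4)
T=lambda x,y:(t,305+x/5,160+(y-300)/5); T2=lambda x,y:(t,160+(x-400)/5,220+(y-300)/5)
for n,a,b in [("hinge +y",S(243,150),T(97,400)),("hinge -y",S(64,46),T(322,449)),("jawface +y",S(278,140),T(125,513)),("jawface -y",S(180,84),T(246,541)),
 ("jawback +y",S(312,125),T(108,552)),
 ("clip tip drawer",S2(586,120),T2(608,452)),("clip tip robot",S2(619,56),T2(598,572))]:
    p,e=tri(a,b); print(n,(p*1000).round(1),np.round(np.array(e)*1000,1))
s0=bot.read_state(); M=R.from_rotvec(s0["tcp_rot"]).as_matrix(); print(M.round(3))
# drawer wall direction, near wall top edge in top view
E
```

```text
hinge +y [648.5 -87.9  98.1] [0.8 0.8]
hinge -y [ 621.6 -190.8  100.1] [1.3 1.3]
jawface +y [603.  -99.6  64.1] [1.7 1.7]
jawface -y [ 587.9 -156.6   65.4] [1.3 1.3]
jawback +y [585.1 -91.8  61.4] [1.1 1.1]
clip tip drawer [484.3 190.4 114.9] [0.9 0.9]
clip tip robot [430.7 193.8 112.5] [0.8 0.8]
[[-0.964  0.265 -0.001]
 [ 0.265  0.964 -0.002]
 [ 0.    -0.002 -1.   ]]
```

The two-view fix puts the hinge's top centre near (635,-139), yaw about -14.7°, and the clip's handle tips centred at (457,192), z about 114. I'll turn the tool to the vise's axis, then travel over to look closely.

>>> drive_tool:
  increments:
    - {"delta_pos": [0, 0, 0], "turn": 0.125, "jaw": 1}
    - {"delta_pos": [0, 0, 0], "turn": 0.125, "jaw": 1}
    - {"delta_pos": [0, 0, 0], "turn": 0.125, "jaw": 1}
    - {"delta_pos": [0, 0, 0], "turn": 0.125, "jaw": 1}
    - {"delta_pos": [0, 0, 0], "turn": 0.125, "jaw": 1}
    - {"delta_pos": [0, 0, 0], "turn": 0.125, "jaw": 1}
    - {"delta_pos": [0, 0, 0], "turn": 0.125, "jaw": 1}
    - {"delta_pos": [0, 0, 0], "turn": 0.125, "jaw": 1}

```text
time: 0.82
tool_pos: [0.1785, 0.6508, 0.4041]
tcp_rot: [1.868, 2.525, -0.001]
wrist_force: [-0.1, 0.9, -0.3]
width: 1.001
grip_force: 0.0
```

>>> drive_tool:
  increments:
    - {"delta_pos": [0, 0, 0], "turn": 0.125, "jaw": 1}
    - {"delta_pos": [0, 0, 0], "turn": 0.125, "jaw": 1}
    - {"delta_pos": [0, 0, 0], "turn": 0.125, "jaw": 1}
    - {"delta_pos": [0, 0, 0], "turn": 0.125, "jaw": 1}
    - {"delta_pos": [0, 0, 0], "turn": 0.059, "jaw": 1}
    - {"delta_pos": [0, 0, 0], "turn": 0, "jaw": 1}

```text
time: 1.32
tool_pos: [0.1786, 0.6508, 0.4041]
tcp_rot: [2.488, 1.918, -0.001]
wrist_force: [-1.0, -0.7, 0.9]
width: 0.999
grip_force: 0.0
```

>>> drive_tool:
  increments:
    - {"delta_pos": [-30, 28, 0], "turn": 0, "jaw": 1}
    - {"delta_pos": [-30, 28, 0], "turn": 0, "jaw": 1}
    - {"delta_pos": [-30, 28, 0], "turn": 0, "jaw": 1}
    - {"delta_pos": [-30, 28, 0], "turn": 0, "jaw": 1}
    - {"delta_pos": [-30, 28, 0], "turn": 0, "jaw": 1}
    - {"delta_pos": [-30, 28, 0], "turn": 0, "jaw": 1}
    - {"delta_pos": [-30, 28, 0], "turn": 0, "jaw": 1}
    - {"delta_pos": [-30, 28, 0], "turn": 0, "jaw": 1}

```text
time: 1.98
tool_pos: [0.3348, 0.3602, 0.4046]
tcp_rot: [2.484, 1.923, 0.0]
wrist_force: [1.0, 0.3, -0.1]
width: 1.003
grip_force: 0.0
```

>>> drive_tool:
  increments:
    - {"delta_pos": [-30, 28, 0], "turn": 0, "jaw": 1}
    - {"delta_pos": [-30, 28, 0], "turn": 0, "jaw": 1}
    - {"delta_pos": [-30, 28, 0], "turn": 0, "jaw": 1}
    - {"delta_pos": [-30, 28, 0], "turn": 0, "jaw": 1}
    - {"delta_pos": [0, 0, 0], "turn": 0, "jaw": 1}
    - {"delta_pos": [0, 0, 0], "turn": 0, "jaw": 1}

```text
time: 2.48
tool_pos: [0.4133, 0.2156, 0.4047]
tcp_rot: [-2.49, -1.915, -0.0]
wrist_force: [-0.0, 1.6, 0.2]
width: 0.998
grip_force: 0.0
```

```bash
python3 -c "
from h import *
snap('wrist','w1')"
```

>>> drive_tool:
  increments:
    - {"delta_pos": [-30, 28, 0], "turn": 0, "jaw": 0}
    - {"delta_pos": [-30, 28, 0], "turn": 0, "jaw": -1}
    - {"delta_pos": [-30, 28, 0], "turn": 0, "jaw": -1}
    - {"delta_pos": [-30, 28, 0], "turn": 0, "jaw": -1}
    - {"delta_pos": [-30, 28, 0], "turn": 0, "jaw": -1}
    - {"delta_pos": [-30, 28, 0], "turn": 0, "jaw": -1}
    - {"delta_pos": [-30, 28, 0], "turn": 0, "jaw": -1}
    - {"delta_pos": [-30, 28, 0], "turn": 0, "jaw": -1}

```text
time: 3.2
tool_pos: [0.5694, -0.0708, 0.4045]
tcp_rot: [-2.483, -1.924, -0.001]
wrist_force: [0.8, 0.7, 0.1]
width: -0.0
grip_force: 0.0
```

>>> drive_tool:
  increments:
    - {"delta_pos": [-30, 10, 0], "turn": 0, "jaw": -1}
    - {"delta_pos": [0, 0, 0], "turn": 0, "jaw": -1}
    - {"delta_pos": [0, 0, 0], "turn": 0, "jaw": -1}

```text
time: 3.45
tool_pos: [0.5711, -0.1024, 0.4041]
tcp_rot: [-2.485, -1.919, 0.0]
wrist_force: [1.0, 0.2, 0.0]
width: -0.0
grip_force: 0.0
```

```bash
python3 -c "
from h import *
snap('wrist','w2')
a=load('w1')['im'];b=load('w2')['im']
cv2.imwrite('pics/w12.png',np.hstack([cv2.resize(a,(400,300)),cv2.resize(b,(400,300))]))"
```

```text
(no output)
```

View pics/w12.png

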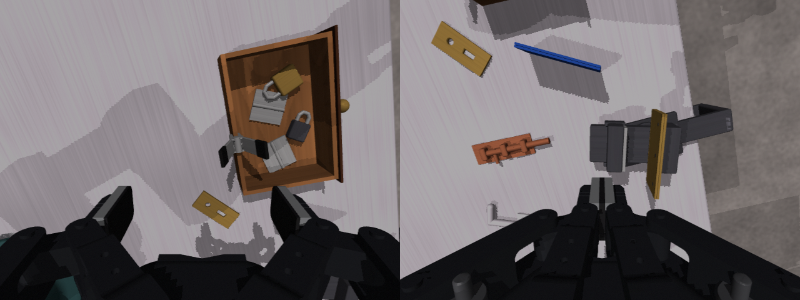

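The left panel (wrist, over the drawer) shows the clip at about (392,240) at full size. The right panel shows the vise with the jaw open at about (340,230) and the hinge at about (410,250). Enlarging both.

```bash
python3 - <<'E'
from h import *
a=load('w1')['im'][190:290,330:463];b=load('w2')['im'][160:330,290:463]
r=lambda x,w,h:cv2.resize(cv2.convertScaleAbs(x,alpha=1.5),(w,h),interpolation=cv2.INTER_CUBIC)
o=np.zeros((595,800,3),np.uint8); o[:300,:399]=r(a,399,300); 
B=r(load('w2')['im'][160:330,300:414],399,595); o[:,401:]=B
o[300:525,:399]=r(load('w1')['im'][70:295,340:473],399,225*1) if 0 else r(load('w1')['im'][60:310,340:473],399,750)[:225]
cv2.imwrite("pics/c2.png",o)
E
```

```text
(no output)
```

View pics/c2.png

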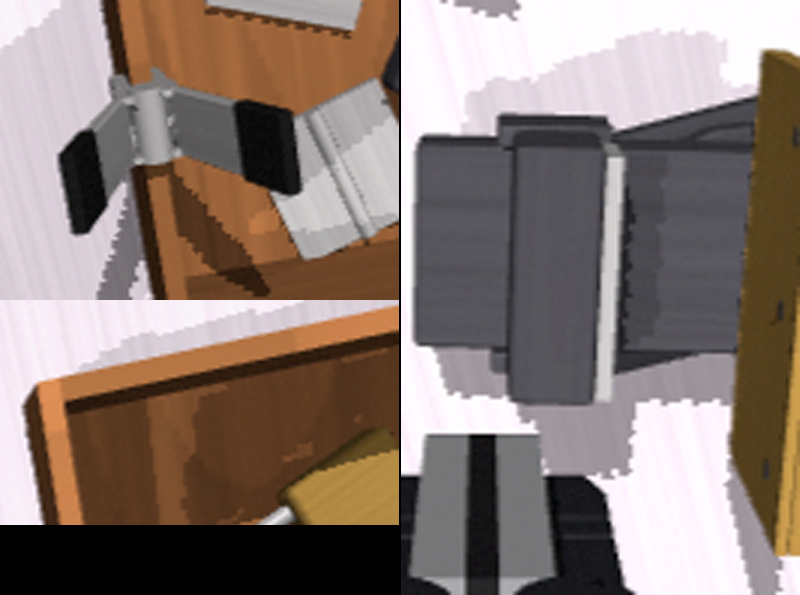

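```bash
python3 - <<'E'
from h import *
a=load('w1');b=load('w2');s=load("scene0");t=load("top0")
A=lambda x,y:(a,330+x/3,190+y/3); B=lambda x,y:(b,300+(x-401)/3.5,160+y/3.5)
f=lambda n,q,z:print(n,(atz(*q,z)*1e3).round(1))
f("jawback+y",B(515,135),.068);f("jawback-y",B(508,400),.068)
f("jawfront+y",B(608,148),.068);f("jawfront-y",B(598,402),.068)
f("pad+y",B(625,155),.068);f("pad-y",B(611,400),.068)
f("hinge near top mid",B(800,287),.102);f("hinge near top -y",B(778,553),.102)
f("hinge bottom +y",B(762,55),.04);f("hinge bottom -y",B(735,455),.04)
S=lambda x,y:(s,205+x/4,225+y/4);T=lambda x,y:(t,305+x/5,160+(y-300)/5)
print("hinge -y tri",[ (p*1e3).round(1) if i==0 else p for i,p in enumerate(tri(S(64,46),T(322,449),B(785,553)))])
f("tipD+",A(297,110),.115);f("tipD-",A(298,192),.115);f("tipR+",A(60,153),.115);f("tipR-",A(77,232),.115)
S2=lambda x,y:(s,415+(x-400)/4,210+y/4);T2=lambda x,y:(t,160+(x-400)/5,220+(y-300)/5)
print("tipD",tri(S2(586,120),T2(608,452),A(298,151))); print("tipR",tri(S2(619,56),T2(598,572),A(68,192)))
f("bar+",A(152,88),.07);f("bar-",A(156,162),.07)
f("rim corner",(a,353.3,87.7),.06);f("rim mid",(a,365,190),.06);f("rim low",(a,381.7,289.3),.06);f("rim low in",(a,392.3,289.3),.06)
print(bot.read_state()["tool_pos"])
E
```

```text
jawback+y [581.6 -87.4  68. ]
jawback-y [ 563.4 -152.1   68. ]
jawfront+y [602.3 -96.   68. ]
jawfront-y [ 585.1 -158.3   68. ]
pad+y [605.8 -98.7  68. ]
pad-y [ 588.4 -158.6   68. ]
hinge near top mid [ 634.1 -129.7  102. ]
hinge near top -y [ 617.1 -191.5  102. ]
hinge bottom +y [647.1 -88.2  40. ]
hinge bottom -y [ 618.1 -194.6   40. ]
hinge -y tri [array([ 620.4, -191.6,  100.1]), [np.float64(0.001712839355444651), np.float64(0.0018058582567953626), np.float64(0.0019993273219344734)]]
tipD+ [487.1 200.7 115. ]
tipD- [483.6 180.2 115. ]
tipR+ [429.6 204.8 115. ]
tipR- [428.8 184.  115. ]
tipD (array([0.48483571, 0.19043549, 0.11515705]), [np.float64(0.0008878474293737943), np.float64(0.0010830319608401756), np.float64(0.00061509267607798)])
tipR (array([0.42996109, 0.19379749, 0.11225383]), [np.float64(0.0007318827279193627), np.float64(0.00110551720063112), np.float64(0.0008427381900370059)])
bar+ [459.  203.1  70. ]
bar- [455.4 181.7  70. ]
rim corner [462.  310.1  60. ]
rim mid [452.6 228.9  60. ]
rim low [446.6 136.1  60. ]
rim low in [456.  133.6  60. ]
[ 0.57077268 -0.10145315  0.4041555 ]
```

>>> drive_tool:
  increments:
    - {"delta_pos": [-19, -33, 0], "turn": 0.012, "jaw": -1}
    - {"delta_pos": [0, 0, 38], "turn": 0, "jaw": -1}
    - {"delta_pos": [0, 0, 38], "turn": 0, "jaw": -1}
    - {"delta_pos": [0, 0, 38], "turn": 0, "jaw": -1}
    - {"delta_pos": [0, 0, 38], "turn": 0, "jaw": -1}
    - {"delta_pos": [0, 0, 20], "turn": 0, "jaw": -1}
    - {"delta_pos": [0, 0, 8], "turn": 0, "jaw": -1}
    - {"delta_pos": [0, 0, 0], "turn": 0, "jaw": -1}

```text
time: 4.17
tool_pos: [0.5325, -0.1105, 0.2224]
tcp_rot: [-2.492, -1.906, 0.005]
wrist_force: [-0.7, 0.1, 0.4]
width: -0.001
grip_force: 0.0
```

>>> drive_tool:
  increments:
    - {"delta_pos": [0, 8, 0], "turn": 0, "jaw": -1}
    - {"delta_pos": [0, 6, 0], "turn": 0, "jaw": -1}
    - {"delta_pos": [0, 4, 0], "turn": 0, "jaw": -1}
    - {"delta_pos": [0, 4, 0], "turn": 0, "jaw": -1}
    - {"delta_pos": [0, 4, 0], "turn": 0, "jaw": -1}
    - {"delta_pos": [0, 0, 0], "turn": 0, "jaw": -1}

```text
time: 4.67
tool_pos: [0.5598, -0.1202, 0.2256]
tcp_rot: [2.498, 1.904, 0.002]
wrist_force: [-0.2, 0.0, -0.4]
width: 0.002
grip_force: 0.0
```

>>> drive_tool:
  increments:
    - {"delta_pos": [0, 4, 0], "turn": 0, "jaw": -1}
    - {"delta_pos": [0, 4, 0], "turn": 0, "jaw": -1}
    - {"delta_pos": [0, 4, 0], "turn": 0, "jaw": -1}
    - {"delta_pos": [0, 4, 0], "turn": 0, "jaw": -1}
    - {"delta_pos": [0, 0, 0], "turn": 0, "jaw": -1}

```text
time: 5.08
tool_pos: [0.5748, -0.1243, 0.2244]
tcp_rot: [2.498, 1.905, -0.0]
wrist_force: [-2.1, 0.7, 1.0]
width: -0.001
grip_force: 0.8
```

>>> drive_tool:
  increments:
    - {"delta_pos": [0, 4, 0], "turn": 0, "jaw": -1}
    - {"delta_pos": [0, 4, 0], "turn": 0, "jaw": -1}
    - {"delta_pos": [0, 0, 0], "turn": 0, "jaw": -1}

```text
time: 5.33
tool_pos: [0.5825, -0.1264, 0.2244]
tcp_rot: [2.498, 1.904, 0.0]
wrist_force: [-2.1, -1.4, -0.5]
width: 0.002
grip_force: 0.9
```

>>> drive_tool:
  increments:
    - {"delta_pos": [0, 4, 0], "turn": 0, "jaw": -1}
    - {"delta_pos": [0, 3, 0], "turn": 0, "jaw": -1}
    - {"delta_pos": [0, 0, 0], "turn": 0, "jaw": -1}

```text
time: 5.58
tool_pos: [0.5892, -0.1282, 0.2244]
tcp_rot: [2.498, 1.905, 0.0]
wrist_force: [-2.3, -0.6, -0.6]
width: -0.002
grip_force: 1.1
```

>>> drive_tool:
  increments:
    - {"delta_pos": [0, 3, 0], "turn": 0, "jaw": -1}
    - {"delta_pos": [0, 0, 0], "turn": 0, "jaw": -1}

```text
time: 5.75
tool_pos: [0.5919, -0.1289, 0.2245]
tcp_rot: [2.498, 1.905, 0.0]
wrist_force: [-2.4, -1.3, -1.3]
width: 0.003
grip_force: 1.3
```

>>> drive_tool:
  increments:
    - {"delta_pos": [0, 3, 0], "turn": 0, "jaw": -1}
    - {"delta_pos": [0, 0, 0], "turn": 0, "jaw": -1}

```text
time: 5.92
tool_pos: [0.5947, -0.1297, 0.2245]
tcp_rot: [-2.498, -1.905, 0.0]
wrist_force: [-3.5, 0.0, -1.0]
width: 0.001
grip_force: 1.7
```

>>> drive_tool:
  increments:
    - {"delta_pos": [0, 2, 0], "turn": 0, "jaw": -1}
    - {"delta_pos": [0, 0, 0], "turn": 0, "jaw": -1}

```text
time: 6.08
tool_pos: [0.5963, -0.1301, 0.2245]
tcp_rot: [-2.498, -1.904, 0.001]
wrist_force: [-5.1, -0.7, 0.3]
width: -0.001
grip_force: 2.2
```

>>> drive_tool:
  increments:
    - {"delta_pos": [0, 2, 0], "turn": 0, "jaw": -1}
    - {"delta_pos": [0, 0, 0], "turn": 0, "jaw": -1}

```text
time: 6.25
tool_pos: [0.5974, -0.1304, 0.2245]
tcp_rot: [-2.496, -1.903, 0.004]
wrist_force: [-9.0, 0.1, 2.6]
width: -0.002
grip_force: 4.4
```

```bash
python3 -c "
from h import *
snap('scene','s2');d=snap('wrist','w3')
a=cv2.resize(load('s2')['im'][225:300,205:305],(400,300),interpolation=cv2.INTER_CUBIC)
b=cv2.resize(d['im'],(400,300))
cv2.imwrite('pics/c3.png',np.hstack([a,b]))"
```

```text
(no output)
```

View pics/c3.png

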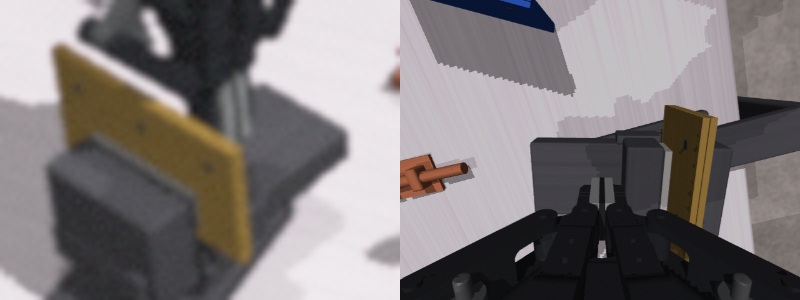

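The wrist view shows the sliding jaw's pad against the brass plate at about (665,150), and the force is rising. I'll nip a little harder.

>>> drive_tool:
  increments:
    - {"delta_pos": [0, 2, 0], "turn": 0, "jaw": -1}
    - {"delta_pos": [0, 0, 0], "turn": 0, "jaw": -1}

```text
time: 6.52
tool_pos: [0.5981, -0.1306, 0.2244]
tcp_rot: [-2.493, -1.901, 0.008]
wrist_force: [-14.2, 1.7, 7.8]
width: 0.003
grip_force: 7.2
```

>>> drive_tool:
  increments:
    - {"delta_pos": [0, 2, 0], "turn": 0, "jaw": -1}
    - {"delta_pos": [0, 0, 0], "turn": 0, "jaw": -1}

```text
time: 6.68
tool_pos: [0.5988, -0.1307, 0.2244]
tcp_rot: [-2.49, -1.899, 0.012]
wrist_force: [-18.5, 2.9, 13.2]
width: 0.002
grip_force: 10.1
```

>>> drive_tool:
  increments:
    - {"delta_pos": [0, -12, 0], "turn": 0, "jaw": -1}
    - {"delta_pos": [0, -20, 0], "turn": 0, "jaw": -1}
    - {"delta_pos": [0, 0, -38], "turn": 0, "jaw": -1}
    - {"delta_pos": [0, 0, -38], "turn": 0, "jaw": -1}
    - {"delta_pos": [10, 20, -35], "turn": 0, "jaw": -1}
    - {"delta_pos": [20, 25, 0], "turn": 0, "jaw": 0}
    - {"delta_pos": [20, 10, 0], "turn": 0, "jaw": 1}
    - {"delta_pos": [0, 0, 0], "turn": 0, "jaw": 1}

```text
time: 7.35
tool_pos: [0.6418, -0.0874, 0.339]
tcp_rot: [2.492, 1.903, 0.014]
wrist_force: [-0.3, 0.2, 0.2]
width: 0.417
grip_force: 0.0
```

>>> drive_tool:
  increments:
    - {"delta_pos": [0, 0, 0], "turn": 0, "jaw": 1}

```text
time: 7.43
tool_pos: [0.6393, -0.0887, 0.3369]
tcp_rot: [2.494, 1.905, 0.005]
wrist_force: [-0.5, -0.2, 0.0]
width: 0.566
grip_force: 0.0
```

```bash
python3 -c "
from h import *
d=snap('wrist','w4');snap('scene','s4')
print(bot.read_state()['tool_pos'],bot.read_state()['tcp_rot'],[ [round(v) for v in proj(d,np.array(p)/1e3)] for p in ((635,-139,102),(648,-88,102),(621,-191,102))])
a=cv2.resize(load('s4')['im'][225:300,205:305],(400,300),interpolation=cv2.INTER_CUBIC)
b=cv2.resize(d['im'],(400,300)); 
cv2.imwrite('pics/c4.png',np.hstack([a,b]))"
```

```text
[ 0.63769783 -0.08956663  0.33564934] [2.49735419e+00 1.90495252e+00 7.23405023e-04] [[338, 333], [338, 252], [337, 407]]
```

View pics/c4.png

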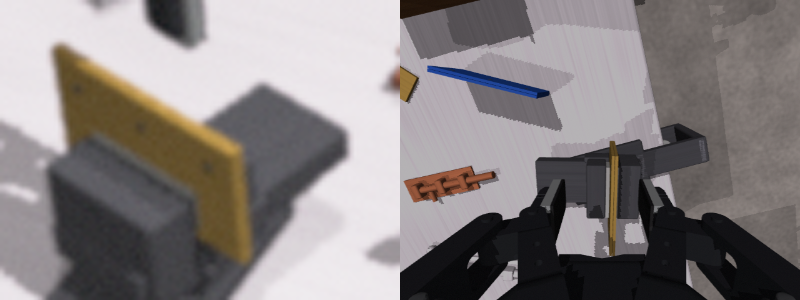

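The wrist view shows the hinge nipped and upright, its top running from about (339,229) to (342,408) at full size. I'll refine that numerically from this still pose.

```bash
python3 - <<'E'
from h import *
d=snap('wrist','w5');im=d['im'].astype(int)
bl,g,r=im[...,0],im[...,1],im[...,2]
m=(r>bl*1.5)&(r>60)&(r-bl>40); m[:,:310]=0;m[:,370:]=0; m[:200]=0
for v in range(215,425,8):
    u=np.where(m[v])[0]; print(v,(u.min(),u.max(),[int(r[v,k]) for k in range(u.min(),u.max()+1)]) if len(u) else None)
print(bot.read_state()['tool_pos'])
E
```

```text
215 None
223 None
231 (np.int64(339), np.int64(347), [73, 83, 87, 87, 74, 76, 85, 87, 88])
239 (np.int64(341), np.int64(349), [80, 85, 85, 86, 73, 81, 85, 86, 86])
247 (np.int64(342), np.int64(351), [73, 85, 86, 86, 87, 67, 79, 86, 87, 85])
255 (np.int64(342), np.int64(352), [109, 139, 144, 144, 144, 95, 128, 144, 144, 144, 122])
263 (np.int64(342), np.int64(352), [127, 144, 145, 144, 126, 106, 134, 144, 144, 145, 88])
271 (np.int64(341), np.int64(351), [69, 129, 144, 144, 144, 109, 115, 138, 145, 144, 144])
279 (np.int64(341), np.int64(351), [92, 134, 145, 145, 144, 94, 129, 145, 145, 144, 131])
287 (np.int64(341), np.int64(351), [110, 139, 144, 144, 144, 94, 128, 144, 144, 144, 118])
295 (np.int64(341), np.int64(351), [128, 144, 144, 145, 126, 106, 134, 144, 144, 144, 108])
303 (np.int64(341), np.int64(350), [127, 144, 144, 145, 109, 115, 139, 145, 143, 144])
311 (np.int64(340), np.int64(350), [75, 130, 144, 144, 145, 95, 127, 144, 144, 144, 130])
319 (np.int64(340), np.int64(350), [91, 134, 144, 144, 143, 94, 127, 143, 143, 144, 106])
327 (np.int64(340), np.int64(349), [109, 138, 
[... 209 characters left out ...]
3, 118])
351 (np.int64(339), np.int64(348), [90, 131, 141, 142, 141, 101, 128, 141, 141, 141])
359 (np.int64(339), np.int64(348), [107, 136, 141, 140, 121, 104, 131, 141, 140, 140])
367 (np.int64(339), np.int64(348), [123, 139, 139, 139, 104, 111, 134, 139, 139, 134])
375 (np.int64(339), np.int64(347), [123, 140, 139, 139, 91, 123, 139, 139, 139])
383 (np.int64(339), np.int64(347), [124, 139, 139, 138, 99, 125, 139, 138, 138])
391 (np.int64(339), np.int64(347), [80, 85, 84, 76, 67, 122, 136, 103, 89])
399 (np.int64(339), np.int64(346), [83, 84, 84, 67, 71, 82, 84, 85])
407 (np.int64(339), np.int64(346), [85, 85, 85, 86, 85, 84, 85, 85])
415 None
423 None
[ 0.63734534 -0.08981542  0.33536615]
```

```bash
python3 - <<'E'
from h import *
d=load('w5')
p=atz(d,347.2,251.5,.102);q=atz(d,343,411,.102); print(p*1e3,q*1e3,np.linalg.norm(p-q)*1e3,(p+q)*500,np.degrees(np.arctan2(*(p-q)[:2])))
# second view from w3 pose offset: check using w2-type view w3 for z not needed; use scene/top ends
s=load('s4'); print(proj(s,p),proj(s,q)) 
print(np.linalg.inv(d["T"])[:3,3])
E
```

```text
[651.18455328 -89.42081288 102.        ] [ 621.35515321 -195.07633522  102.        ] 109.78562068885468 [ 636.26985325 -142.24857405  102.        ] 15.765802649349855
(np.float64(263.47983396343005), np.float64(261.3661306128021)) (np.float64(218.07794732799377), np.float64(234.80976635849635))
[ 0.65483374 -0.02273695  0.30507917]
```

>>> drive_tool:
  increments:
    - {"delta_pos": [28, -31, 0], "turn": 0, "jaw": 1}
    - {"delta_pos": [28, -31, 0], "turn": 0, "jaw": 1}
    - {"delta_pos": [28, -31, 0], "turn": 0, "jaw": 1}
    - {"delta_pos": [28, -31, 0], "turn": 0, "jaw": 1}
    - {"delta_pos": [28, -31, 0], "turn": 0, "jaw": 1}
    - {"delta_pos": [28, -31, 0], "turn": 0, "jaw": 1}
    - {"delta_pos": [28, -31, 0], "turn": 0, "jaw": 1}
    - {"delta_pos": [28, -31, 0], "turn": 0, "jaw": 1}

```text
time: 8.25
tool_pos: [0.4566, 0.1918, 0.3355]
tcp_rot: [2.5, 1.903, 0.001]
wrist_force: [0.7, 1.0, -0.1]
width: 1.002
grip_force: 0.0
```

>>> drive_tool:
  increments:
    - {"delta_pos": [0, 0, 0], "turn": -0.09, "jaw": 1}
    - {"delta_pos": [0, 0, 0], "turn": -0.09, "jaw": 1}
    - {"delta_pos": [0, 0, 0], "turn": 0, "jaw": 1}
    - {"delta_pos": [0, 0, 0], "turn": 0, "jaw": 1}

```text
time: 8.58
tool_pos: [0.458, 0.191, 0.3356]
tcp_rot: [2.32, 2.118, 0.0]
wrist_force: [-0.3, 0.3, -0.3]
width: 0.999
grip_force: 0.0
```

```bash
python3 - <<'E'
from h import *
d=snap('wrist','w6'); print(bot.read_state()['tool_pos'],bot.read_state()['tcp_rot'])
for p in [(.4848,.1904,.115),(.430,.1938,.115),(.4572,.1924,.07)]: print(np.round(proj(d,p),1))
cv2.imwrite('pics/c6.png',cv2.resize(d['im'][230:430,220:480],(780,600),interpolation=cv2.INTER_CUBIC))
E
```

```text
[0.45819425 0.19081526 0.33555886] [ 2.32044434e+00  2.11773735e+00 -2.63915273e-06]
[374.4 262.5]
[273.3 265.3]
[323.3 240.4]
```

View pics/c6.png

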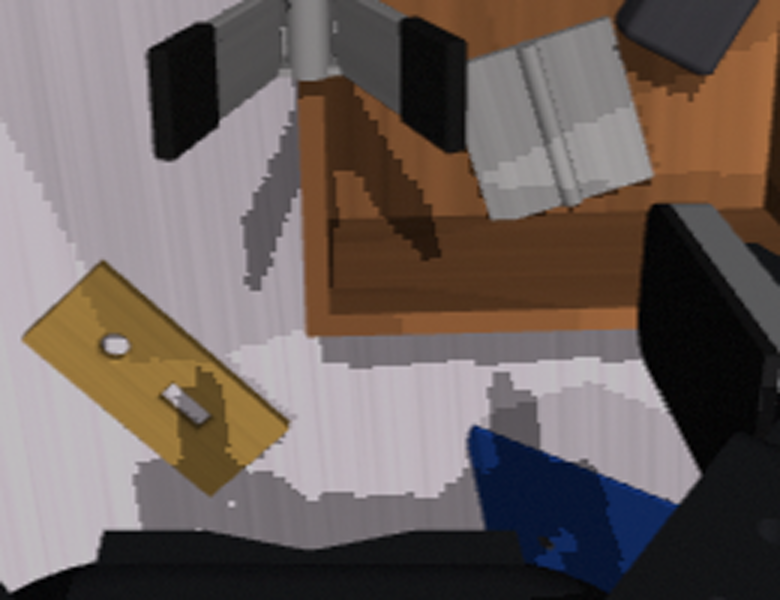

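Both handle tips (about (150,105) and (466,95) in the crop) and the barrel (310,30) fall where predicted, so the clip is aligned with the tool. Descending and squeezing.

>>> drive_tool:
  increments:
    - {"delta_pos": [1.4, -1, 35], "turn": 0, "jaw": 1}
    - {"delta_pos": [0, 0, 33], "turn": 0, "jaw": 1}
    - {"delta_pos": [0, 0, 10], "turn": 0, "jaw": 1}
    - {"delta_pos": [0, 0, 0], "turn": 0, "jaw": 0.2}
    - {"delta_pos": [0, 0, 0], "turn": 0, "jaw": 0}
    - {"delta_pos": [0, 0, 0], "turn": 0, "jaw": -0.3}
    - {"delta_pos": [0, 0, 0], "turn": 0, "jaw": -0.5}
    - {"delta_pos": [0, 0, 0], "turn": 0, "jaw": -0.6}
  grip_force: 30

```text
time: 9.3
tool_pos: [0.4605, 0.1936, 0.2625]
tcp_rot: [2.314, 2.118, 0.014]
wrist_force: [-5.1, -0.7, 19.3]
width: 0.3
grip_force: 12.8
```

>>> drive_tool:
  increments:
    - {"delta_pos": [0, 0, 0], "turn": 0, "jaw": -0.8}
    - {"delta_pos": [0, 0, 0], "turn": 0, "jaw": -1}
    - {"delta_pos": [0, 0, 0], "turn": 0, "jaw": -1}
    - {"delta_pos": [0, 0, 0], "turn": 0, "jaw": -1}

```text
time: 9.63
tool_pos: [0.4594, 0.1938, 0.2629]
tcp_rot: [2.316, 2.12, 0.01]
wrist_force: [-3.2, -0.8, 15.5]
width: 0.181
grip_force: 34.2
```

>>> drive_tool:
  increments:
    - {"delta_pos": [0, 0, -8], "turn": 0, "jaw": -1}
    - {"delta_pos": [0, 0, -10], "turn": 0, "jaw": -1}
    - {"delta_pos": [0, 0, -20], "turn": 0, "jaw": -1}
    - {"delta_pos": [0, 0, -30], "turn": 0, "jaw": -1}
    - {"delta_pos": [0, 0, -30], "turn": 0, "jaw": -1}
    - {"delta_pos": [0, 0, 0], "turn": 0, "jaw": -1}
    - {"delta_pos": [0, 0, 0], "turn": 0, "jaw": -1}

```text
time: 10.22
tool_pos: [0.4587, 0.1933, 0.3597]
tcp_rot: [2.315, 2.119, 0.011]
wrist_force: [0.2, 1.3, -1.3]
width: 0.182
grip_force: 32.0
```

```bash
python3 - <<'E'
from h import *
d=snap('scene','s7'); s=bot.read_state(); t=snap('wrist','w7'); print(s['tool_pos'],s['tcp_rot'],s['width'],s['grip_force'],s['wrist_force'])
u,v=map(int,proj(d,s['tool_pos']-np.array([0,0,.18]))); print(u,v)
a=cv2.resize(d['im'][v-60:v+60,u-50:u+50],(500,600),interpolation=cv2.INTER_CUBIC)
b=cv2.resize(t['im'][230:480,220:420],(300,375))
o=np.zeros((600,800,3),np.uint8);o[:,:500]=a;o[:375,500:]=b
cv2.imwrite('pics/c7.png',o)
E
```

```text
[0.45780166 0.19295276 0.35754277] [2.31615328 2.12045936 0.00499501] 0.18295856208236064 32.024906873703 [ 0.12964065  0.00644363 -2.10047541]
472 200
```

View pics/c7.png

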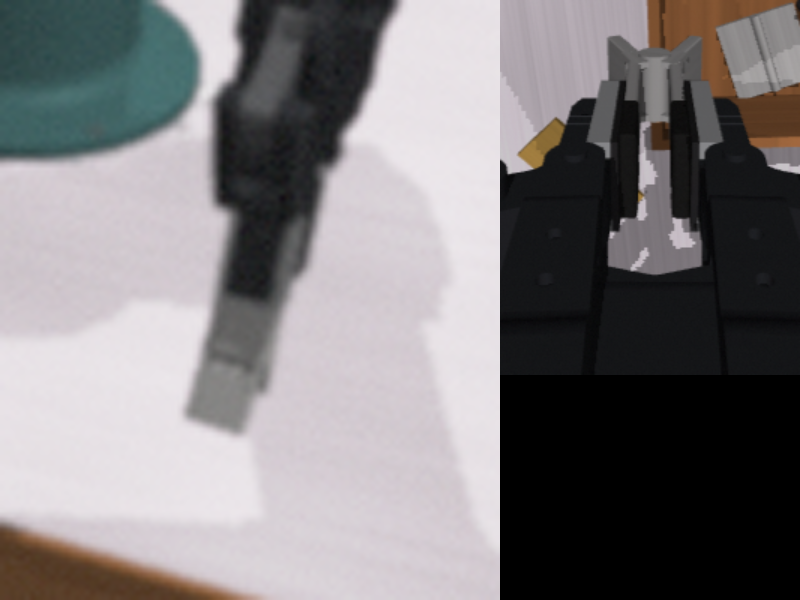

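The clip is held with its handles parallel and jaws open; the barrel is at about (654,88) in the right panel. I'll work out its offset in the tool frame and the travel needed.

```bash
python3 - <<'E'
from h import *
s=bot.read_state(); M=R.from_rotvec(s["tcp_rot"]).as_matrix(); p=np.array(s["tool_pos"])
w=load('w7');d=load('s7')
for z in (.190,.198): # depth along tool
    o,r=ray(w,322.7,288.7); q=atz(w,322.7,288.7,p[2]-z); print(z,(M.T@(q-p)*1e3).round(1))
for dep in (.198,.224): print(np.round(proj(d,p+M@[-.0015,0.006 if dep>.2 else 0,dep]),1))
y=np.radians(-15.7); X=np.array([-np.sin(y),np.cos(y)]);Y=np.array([np.cos(y),np.sin(y)])
D=np.array([.6363,-.1422])-p[:2]; print(p, "tool yaw",np.degrees(np.arctan2(M[1,1],M[0,1])), "after-turn delta", X@D*1e3, Y@D*1e3)
E
```

```text
0.19 [ -0.4  -0.2 190. ]
0.198 [ -3.9  -0.2 198. ]
[469.4 210. ]
[465.6 224.7]
[0.45725064 0.1927678  0.35601422] tool yaw -5.051823415657846 after-turn delta -274.01990059242934 263.0117782330076
```

>>> drive_tool:
  increments:
    - {"delta_pos": [0, 0, -10], "turn": 0.093, "jaw": -1}
    - {"delta_pos": [0, 0, -10], "turn": 0.093, "jaw": -1}
    - {"delta_pos": [-25, 24, 0], "turn": 0, "jaw": -1}
    - {"delta_pos": [-25, 24, 0], "turn": 0, "jaw": -1}
    - {"delta_pos": [-25, 24, 0], "turn": 0, "jaw": -1}
    - {"delta_pos": [-25, 24, 0], "turn": 0, "jaw": -1}
    - {"delta_pos": [-25, 24, 0], "turn": 0, "jaw": -1}
    - {"delta_pos": [-25, 24, 0], "turn": 0, "jaw": -1}

```text
time: 10.98
tool_pos: [0.5553, 0.0079, 0.3738]
tcp_rot: [-2.502, -1.896, 0.004]
wrist_force: [0.5, 1.4, -1.4]
width: 0.181
grip_force: 32.0
```

>>> drive_tool:
  increments:
    - {"delta_pos": [-25, 24, 0], "turn": 0, "jaw": -1}
    - {"delta_pos": [-25, 24, 0], "turn": 0, "jaw": -1}
    - {"delta_pos": [-25, 24, 0], "turn": 0, "jaw": -1}
    - {"delta_pos": [-25, 24, 0], "turn": 0, "jaw": -1}
    - {"delta_pos": [-22.5, 23.2, 0], "turn": 0, "jaw": -1}
    - {"delta_pos": [0, 0, 10], "turn": 0, "jaw": -1}
    - {"delta_pos": [0, 0, 0], "turn": 0, "jaw": -1}
    - {"delta_pos": [0, 0, 0], "turn": 0, "jaw": -1}

```text
time: 11.65
tool_pos: [0.636, -0.1404, 0.3627]
tcp_rot: [-2.501, -1.893, 0.005]
wrist_force: [0.0, 0.1, -0.4]
width: 0.187
grip_force: 32.0
```

```bash
python3 - <<'E'
from h import *
s=bot.read_state(); M=R.from_rotvec(s["tcp_rot"]).as_matrix(); p=np.array(s["tool_pos"])
d=snap('wrist','w8'); im=d['im'].astype(int)
e=M.T@(np.array([.6363,-.1422,.107])-(p+M@[-.0015,-.0002,.198])); print(p,np.degrees(np.arctan2(M[1,1],M[0,1])),(e*1e3).round(1),s['width'],s['wrist_force'])
print("hinge end proj",proj(d,(.6512,-.0894,.102)),proj(d,(.6363,-.1422,.102)))
cv2.imwrite('pics/c8.png',cv2.resize(d['im'][200:400,200:450],(750,600),interpolation=cv2.INTER_CUBIC))
E
```

```text
[ 0.63604384 -0.1404374   0.36274637] -15.742601923662559 [-0.2  2.4 57.7] 0.18688871062871007 [ 0.02509244  0.08470705 -0.35089024]
hinge end proj (np.float64(328.5420958591628), np.float64(160.5592069601946)) (np.float64(328.20248357356434), np.float64(246.6978820126428))
```

View pics/c8.png

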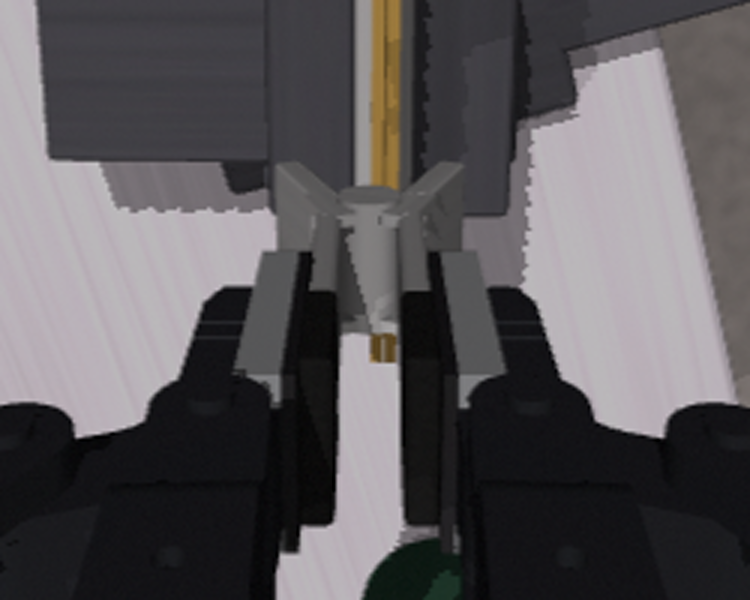

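The hinge's top seam sits at about (386,90) in the crop, under the clip's open jaws but 2 mm to the +y tool side. I'll correct that and lower.

>>> drive_tool:
  increments:
    - {"delta_pos": [0, 2.4, 10], "turn": 0, "jaw": -1}
    - {"delta_pos": [0, 0, 8], "turn": 0, "jaw": -1}
    - {"delta_pos": [0, 0, 0], "turn": 0, "jaw": -1}
    - {"delta_pos": [0, 0, 0], "turn": 0, "jaw": -1}

```text
time: 12.03
tool_pos: [0.6388, -0.1405, 0.3465]
tcp_rot: [-2.502, -1.897, 0.002]
wrist_force: [-0.8, 0.0, -1.6]
width: 0.183
grip_force: 32.0
```

```bash
cat > e.py <<'E'
from h import *
s=bot.read_state(); M=R.from_rotvec(s["tcp_rot"]).as_matrix(); p=np.array(s["tool_pos"])
e=M.T@(np.array([.6363,-.1422,.107])-(p+M@[-.0015,-.0002,.198])); print((e*1e3).round(1),M[:2,2].round(4),s['wrist_force'].round(1))
E
python3 e.py
```

```text
[-0.8 -1.2 41.5] [-0.0022  0.0006] [-0.8  0.  -1.6]
```

>>> drive_tool:
  increments:
    - {"delta_pos": [0, -1, 8], "turn": 0, "jaw": -1}
    - {"delta_pos": [0, 0, 0], "turn": 0, "jaw": -1}
    - {"delta_pos": [0, 0, 0], "turn": 0, "jaw": -1}
    - {"delta_pos": [0, 0, 0], "turn": 0, "jaw": -1}
    - {"delta_pos": [0, 0, 0], "turn": 0, "jaw": -1}

```text
time: 12.45
tool_pos: [0.6385, -0.1411, 0.34]
tcp_rot: [2.504, 1.897, 0.001]
wrist_force: [0.6, -0.7, -1.2]
width: 0.19
grip_force: 32.0
```

```bash
python3 e.py
```

```text
[-0.2 -1.8 35. ] [ 0.0006 -0.0001] [ 0.6 -0.7 -1.2]
```

>>> drive_tool:
  increments:
    - {"delta_pos": [0, -1.6, 8], "turn": 0, "jaw": -1}
    - {"delta_pos": [0, 0, 8], "turn": 0, "jaw": -1}
    - {"delta_pos": [0, 0, 6], "turn": 0, "jaw": -1}
    - {"delta_pos": [0, 0, 4], "turn": 0, "jaw": -1}
    - {"delta_pos": [0, 0, 0], "turn": 0, "jaw": -1}
    - {"delta_pos": [0, 0, 0], "turn": 0, "jaw": -1}

```text
time: 12.95
tool_pos: [0.6367, -0.1406, 0.3129]
tcp_rot: [-2.503, -1.897, 0.001]
wrist_force: [0.2, -0.8, -0.1]
width: 0.18
grip_force: 32.0
```

```bash
python3 e.py
```

```text
[-0.1  0.6  7.9] [-0.0013  0.0003] [ 0.2 -0.8 -0.1]
```

>>> drive_tool:
  increments:
    - {"delta_pos": [0, 0.4, 3], "turn": 0, "jaw": -1}
    - {"delta_pos": [0, 0, 3], "turn": 0, "jaw": -1}
    - {"delta_pos": [0, 0, 0], "turn": 0, "jaw": -1}
    - {"delta_pos": [0, 0, 0], "turn": 0, "jaw": -1}

```text
time: 13.28
tool_pos: [0.6372, -0.1407, 0.3075]
tcp_rot: [-2.504, -1.897, 0.0]
wrist_force: [-0.6, -0.1, -0.2]
width: 0.186
grip_force: 32.0
```

>>> drive_tool:
  increments:
    - {"delta_pos": [0, 0, 2], "turn": 0, "jaw": -1}
    - {"delta_pos": [0, 0, 0], "turn": 0, "jaw": -1}
    - {"delta_pos": [0, 0, 0], "turn": 0, "jaw": -1}

```text
time: 13.53
tool_pos: [0.6372, -0.1407, 0.3056]
tcp_rot: [-2.504, -1.897, 0.0]
wrist_force: [-0.1, 0.1, -0.9]
width: 0.187
grip_force: 32.0
```

```bash
python3 e.py
```

```text
[-0.2 -0.2  0.6] [-0.0001  0.    ] [-0.1  0.1 -0.9]
```

>>> drive_tool:
  increments:
    - {"delta_pos": [0, 0, 1.5], "turn": 0, "jaw": -1}
    - {"delta_pos": [0, 0, 0], "turn": 0, "jaw": -1}
    - {"delta_pos": [0, 0, 0], "turn": 0, "jaw": -1}

```text
time: 13.78
tool_pos: [0.6374, -0.1408, 0.3052]
tcp_rot: [2.504, 1.897, 0.001]
wrist_force: [-2.0, 0.6, 4.3]
width: 0.188
grip_force: 32.6
```

>>> drive_tool:
  increments:
    - {"delta_pos": [0, 0, 1.5], "turn": 0, "jaw": -1}
    - {"delta_pos": [0, 0, 0], "turn": 0, "jaw": -1}
    - {"delta_pos": [0, 0, 0], "turn": 0, "jaw": -1}

```text
time: 14.03
tool_pos: [0.6375, -0.1408, 0.3051]
tcp_rot: [2.503, 1.897, 0.001]
wrist_force: [-5.3, 0.9, 10.7]
width: 0.184
grip_force: 33.2
```

The barrel is on the edge: contact at TCP z = 0.305, as predicted. Releasing gradually.

>>> drive_tool:
  increments:
    - {"delta_pos": [0, 0, 0], "turn": 0, "jaw": -0.5}
    - {"delta_pos": [0, 0, 0], "turn": 0, "jaw": -0.3}
    - {"delta_pos": [0, 0, 0], "turn": 0, "jaw": 0}
    - {"delta_pos": [0, 0, 0], "turn": 0, "jaw": 0.2}
    - {"delta_pos": [0, 0, 0], "turn": 0, "jaw": 0.4}
    - {"delta_pos": [0, 0, 0], "turn": 0, "jaw": 0.7}
    - {"delta_pos": [0, 0, 0], "turn": 0, "jaw": 1}
    - {"delta_pos": [0, 0, 0], "turn": 0, "jaw": 1}

```text
time: 14.7
tool_pos: [0.6373, -0.1407, 0.3025]
tcp_rot: [-2.504, -1.897, 0.0]
wrist_force: [-0.1, 0.0, 0.8]
width: 1.0
grip_force: 0.0
```

>>> drive_tool:
  increments:
    - {"delta_pos": [0, 0, 0], "turn": 0, "jaw": 1}
    - {"delta_pos": [0, 0, 0], "turn": 0, "jaw": 1}
    - {"delta_pos": [0, 0, 0], "turn": 0, "jaw": 1}
    - {"delta_pos": [0, 0, 0], "turn": 0, "jaw": 1}

```text
time: 15.03
tool_pos: [0.6373, -0.1407, 0.3027]
tcp_rot: [2.504, 1.897, 0.0]
wrist_force: [0.4, 0.6, 0.2]
width: 1.001
grip_force: 0.0
```

>>> drive_tool:
  increments:
    - {"delta_pos": [0, 0, -15], "turn": 0, "jaw": 1}
    - {"delta_pos": [0, 0, -30], "turn": 0, "jaw": 1}
    - {"delta_pos": [0, 0, -35], "turn": 0, "jaw": 1}
    - {"delta_pos": [25, -20, -20], "turn": 0, "jaw": 1}
    - {"delta_pos": [30, -20, 0], "turn": 0, "jaw": 1}
    - {"delta_pos": [0, 0, 0], "turn": 0, "jaw": 1}
    - {"delta_pos": [0, 0, 0], "turn": 0, "jaw": 1}
    - {"delta_pos": [0, 0, 0], "turn": 0, "jaw": 1}

```text
time: 15.7
tool_pos: [0.6135, -0.0769, 0.4025]
tcp_rot: [2.503, 1.898, -0.001]
wrist_force: [0.1, 0.1, 1.3]
width: 0.999
grip_force: 0.0
```

```bash
python3 - <<'E'
from h import *
d=snap('scene','s9'); w=snap('wrist','w9')
a=cv2.resize(d['im'][195:315,200:300],(500,600),interpolation=cv2.INTER_CUBIC)
b=cv2.resize(w['im'][130:480,200:480],(300,375))
o=np.zeros((600,800,3),np.uint8);o[:,:500]=a;o[:375,500:]=b;o[375:600,500:]=cv2.resize(d['im'],(300,225))
cv2.imwrite('pics/c9.png',o)
c=np.array([.6363,-.1422,.107]);X=np.array([.271,.963,0]);Y=np.array([.963,-.271,0]);Z=np.array([0,0,1])
print("barrel",[ (round((u-200)*5),round((v-195)*5)) for u,v in [proj(d,c),proj(d,c+Y*.029+Z*.05),proj(d,c-Y*.029+Z*.05),proj(d,c+Y*.004-Z*.026)]])
E
```

```text
barrel [(199, 252), (114, 172), (249, 89), (198, 318)]
```

View pics/c9.png

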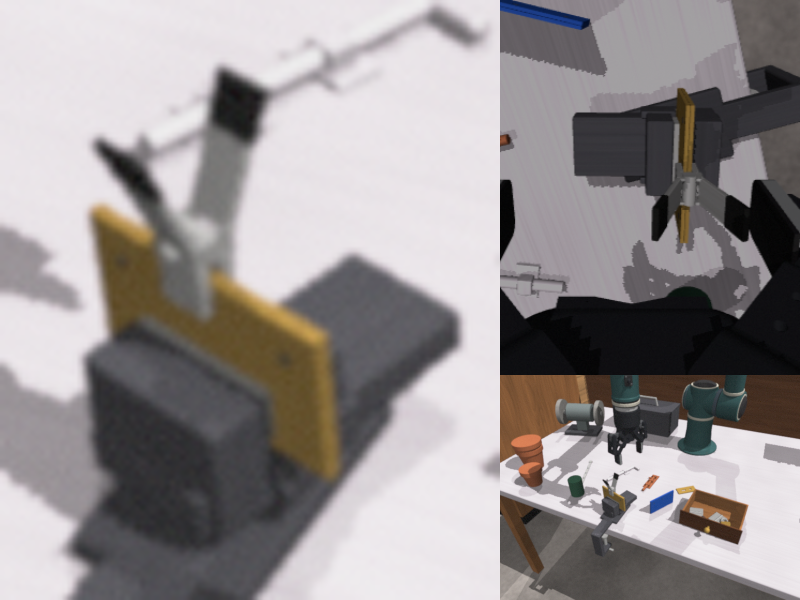

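The clip sits right down on the hinge's top edge: jaw tips at about (190,315) against a predicted (198,318). It is near mid-length, and the hinge is upright between the jaws. The bystanders look unmoved and the gripper is clear.

```bash
python3 -c "
from workcell import bot
print(bot.finish_job())"
```

```text
the job is handed in; nothing more can be done
None
```

I handed the job in at about 16 s on the robot's clock: the sliding jaw nips the upright hinge, and the clip pinches both leaves right down on the top edge near mid-length; the last pictures show the other things unmoved.

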